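# Dispense one bearing from the feeder and slide it into the empty pocket

## Task

Press the bearing feeder's plunger once, all the way in, and let it come back out, so that a single bearing is ejected onto the slide plate. Then, with the fingertips, slide that bearing aside along the plate, without lifting or flicking it, into the empty pocket until it lies flat against the pocket's back wall. Leave the other bearings and everything else on the bench where they are.

Things in the scene. Friction and masses are not known exactly. Their poses are not given: they have to be found in the camera images.
- feeder: Bearing feeder on a steel slide plate, bolted down. Origin: on the vertical axis of the bearing magazine, at bench level. Plate: x = -122 to 122, y = -105 to 75 mm, top 4 mm above the bench. Feeder block with side barrels: x = -43 to 43, y = -24 to 62 mm, 28 mm high; four magazine rods reach 56 mm. The plunger is at its +y end and is pressed towards -y; bearings leave towards -y.
- delivery (a point): Point on the plate's top, 59 mm from the magazine axis on the feeder's -y side, in front of the outlet: the full stroke of the plunger leaves the dispensed bearing centred here (within about 5 mm), lying flat, its edge 19 mm clear of the block. Free space for 55 mm to either side along the feeder's x, where the two pockets begin.
- plunger (a joint): Travel of the feeder's plunger in m: 0 = out (rest), 0.062 = fully pressed in, at its hard stop, the bearing ejected. A spring brings it back: 2.5 N at rest, 5.6 N fully in, plus a little friction.
- plunger_button (a point): Centre of the outer face of the plunger's black round palm button (40 mm diameter), 26 mm above the bench; at rest 158 mm from the feeder's origin on its +y side. The button moves with the plunger. It stands in front of an upright push plate 90 mm wide, 42 mm high.
- bearing0: The lowest bearing in the magazine, the one that the plunger ejects: sealed ball bearing, 32 mm diameter, 10 mm thick, lying flat, 37 g. Origin: centre of its underside. Its z axis is the bearing's axis.
- bearing1: The bearing above bearing0, the same kind; it sinks to the bottom of the magazine when the plunger has come back and must stay in the magazine, with bearing2 and bearing3 on top of it. Origin: centre of its underside.
- bearing2: Third bearing of the stack, the same kind. Origin: centre of its underside.
- bearing3: Top bearing of the stack, the same kind. Origin: centre of its underside.
- waiting_bearing: A bearing of the same kind that already lies in one of the two pockets. Origin: centre of its underside. Leave alone.
- pocket_seat (a point): Seat of the empty pocket, on the plate's top: here lies the centre of a bearing's underside when it touches the back wall. Two black pockets face each other across the delivery point, 90 mm from it along the feeder's +x and -x (same y); one is empty, one taken. Walls 12 mm high, 44 mm apart; back wall 60 mm wide; flared mouth 58 mm wide, 30 mm before the seat. Axes as the feeder's.
- socket: Black impact socket, 32 mm diameter, 48 mm tall, standing on the slide plate beside the feeder block. Origin: centre of its underside. Leave alone.
- planet_gear: Steel planet gear, 38 mm over the teeth, 18 mm tall, lying flat on the slide plate beside the feeder block. Origin: centre of its underside. Leave alone.
- gear_housing: Black gear housing, 62 mm diameter, 78 mm tall, standing on the bench. Origin: centre of its underside. Leave alone.
- ring_gear: Steel ring, 68 mm outside diameter, 22 mm tall, lying flat on the bench. Origin: centre of its underside. Leave alone.
- screwdriver: Screwdriver with a green handle, 190 mm long, lying on the bench beyond the delivery end of the plate; about 30 mm high. Leave alone.
- spanner: Steel spanner, 160 mm long, lying flat on the bench. Leave alone.
- grease_jar: Grey jar with a white cap, 54 mm diameter, 55 mm tall, on the bench. Origin: centre of its underside. Leave alone.
Not all that is in view belongs to the job. What is shaped like the bearing3 but red is not meant.

How it is judged:
By the outcome, as a careful person would: the job done as asked, in the order asked, and still so for the second after the job is handed in, with the robot touching nothing.
It also fails if it takes over 45 s, if anything falls off the work surface, if the arm or the gripper's body presses on something with over 40 N, if the wrist force passes 120 N, or if a joint passes its speed limit or range.

## Robot

A 6-joint arm with a two-finger parallel gripper is mounted at the origin on the work surface. World frame = base frame: x ahead of the robot, y to its left, z up, the work surface at z = 0. Lengths are in mm, angles in degrees, forces in N, time in s.
With the tool pointing down it reaches from about 350 to 850 mm from the base axis. Payload 8.1 kg.
Tool frame: the origin (TCP) lies at the very end of the fingers, on their centre line; the grasp point (between the pads) lies 19 mm behind it; z points along the fingers, y is the direction in which the jaws open and shut (so a half turn about z gives the same grasp; the last joint's range is limited). The gripper opens to 85 mm and grips with 20 to 120 N. Pads are 22 mm wide; open, the fingers measure 114 mm over their backs; the gripper's body (76 mm by 85 mm) begins 54 mm behind the grasp point. The pads swing forward as they close: fully open they stand 13 mm farther back than shut.
Start: joints at [-71.872, 7.471, 85.268, -0, 87.261, -4.893], TCP at [234.665, -552.211, 231.292] pointing down, gripper open.
Joint ranges: [-169.43, 169.43], [-51.17, 129.36], [1.28, 143.12], [-76.62, 256.62], [0, 156.53], [-152.29, 152.29]. Speed limits (degrees/s): [136.94, 136.94, 159.86, 180, 180, 180].

## Interface

Orientations are given as [roll, pitch, yaw] about the fixed x, y, z axes, in that order (R = Rz(yaw) Ry(pitch) Rx(roll)).
In Python, from bench import r gives the robot as it stands.
- The arm moves only by the shell command python3 -m crank 'ROWS' [OPENING] [FORCE]. ROWS is JSON, a list that holds one entry, the list of rows, each a list of 6 numbers: the shift along the tool's x, y, z in m, then the turn, a rotation vector about the tool's x, y, z in rad. A call has 1 to 10 rows; each row is the pose to reach, as a shift and turn from the pose measured when the call began, along the tool's axes at that moment; what a row does not reach only later rows make up. A row lasts 1/8 s, in which the tool goes at most 62.5 mm and 10.7 degrees, less where a joint would pass 70% of its speed; a pose out of reach is approached as far as the arm can. A call with a gripper value outside its range is refused whole. OPENING is the closure, from 0 (fully open) to 1 (shut), set as the call begins (- or left out, the last holds). The fingers move at their own pace and stop on an object; FORCE is the grip in N (left out, the last holds). Time passes only in rows, so rows that repeat a pose let the fingers close. It gives the time, the measured TCP pose, the force and the opening at its end, in the units of the state.
- r.sense(): the state, without advancing time (a new reading comes with each control period).
- r.snapshot(name): name is "side" or "top"; returns (picture, depth): 480x640x3 uint8, blue, green, red; 480x640 float32, mm along the optical axis (not along the pixel's ray), 0 where there is no reading.
- r.get_calibration(name): a dict with "mtx" (3x3 intrinsics, pixels), "k1" (the pictures are not rectified: a ray, as slopes to the right and down, at radius r is drawn at 1 + k1 r^2 times it, then the intrinsics apply), "cam_to_world" (4x4, takes a point from camera to world coordinates). Camera axes: x right, y down, z forward; pixel columns grow to the right and rows downward; lengths in mm; the calibration is good to about 2 mm. A picture is of the moment at which its call begins. get_calibration takes no time and is no camera call.
- r.hand_in(): hands the job in, once; it reports no verdict.
Trained networks look in the newest picture that a camera, given by its name, has taken for a name from the list of things; names that differ only in an ending like _2 or _b are one class to them, and where a whole thing is asked for, a point or a joint stands for the part that bears it (a point fixed in the world has none). Each returns a list of dicts, best first, with "conf" (0 to 1); they miss things now and then, are a little off and sometimes report something else, mostly with a low value. They report only what shows in the picture. A call takes as long as a camera call. They do not tell look-alikes from the thing itself.
- r.look_for(thing, camera): "extent" ([left, top, right, bottom] in pixels, round what is visible of it).
- r.landmark_of(thing, camera): "pixel" ([column, row] in pixels: a listed point, or the origin of a listed thing).
The state is a dict: "time": time; "joint_pos": joint angles; "qd": joint speeds; "joint_efforts": joint torques, N m; "tool_pos": TCP position; "tcp_rot": TCP orientation; "ft_force": force on the tool from outside, world axes, zero at the start; "wrist_torque": the same for the moment, N m; "finger_gap": finger opening in mm.
Only numpy, scipy, OpenCV 4.12 (cv2) and the standard library are available. Lean on these libraries where they do the work, as an engineer would, in place of code of your own. Each camera call takes 0.05 s, during which the arm holds its last target.

## Working session

There is one attempt and no reset: what is moved stays moved. The work goes in short steps, Python scripts to look and compute and a shell command to move; the robot and the scene stay as the last step left them, time stands still between calls to the robot, and variables do not carry over. Pictures are saved under pics/ and viewed, and the job is handed in when it is done.

```bash
ls; mkdir -p pics; cat > h.py <<'E'
import numpy as np, cv2
from bench import r
def ray(cam,px):
    c=r.get_calibration(cam);K=np.array(c["mtx"]);T=np.array(c["cam_to_world"])
    d=np.array([(px[0]-K[0,2])/K[0,0],(px[1]-K[1,2])/K[1,1]])
    u=d.copy()
    for _ in range(30): u=d/(1+c["k1"]*(u@u))
    return T[:3,3],T[:3,:3]@np.array([u[0],u[1],1.])
def onplane(cam,px,z):
    o,d=ray(cam,px); return o+d*(z-o[2])/d[2]
def proj(cam,p):
    c=r.get_calibration(cam);K=np.array(c["mtx"]);T=np.array(c["cam_to_world"])
    q=T[:3,:3].T@(np.array(p,float)-T[:3,3]);u=q[:2]/q[2];u=u*(1+c["k1"]*(u@u))
    return np.array([K[0,0]*u[0]+K[0,2],K[1,1]*u[1]+K[1,2]])
def snap(cam,name):
    a,d=r.snapshot(cam);cv2.imwrite(f"pics/{name}.png",a);np.save(f"pics/{name}.npy",d);return a,d
E
python3 - <<'E'
from h import *
for c in("top","side"): snap(c,c+"0"); print(c,np.round(r.get_calibration(c)["cam_to_world"],3).tolist())
for t in ["feeder","delivery","plunger_button","pocket_seat","bearing3","waiting_bearing","socket","planet_gear"]:
    for c in("top","side"):
        print(t,c,[(np.round(x["pixel"]).tolist(),round(x["conf"],2)) for x in r.landmark_of(t,c)[:3]])
print(r.sense())
E
```

```text
pics
top [[0.008, -0.988, 0.154, 408.594], [-0.999, -0.014, -0.039, 23.816], [0.041, -0.154, -0.987, 970.786], [0.0, 0.0, 0.0, 1.0]]
side [[-0.993, -0.097, 0.066, 483.435], [-0.116, 0.732, -0.671, 542.891], [0.016, -0.674, -0.738, 663.274], [0.0, 0.0, 0.0, 1.0]]
feeder top [([260.0, 251.0], 0.6)]
feeder side [([305.0, 295.0], 0.94)]
delivery top [([299.0, 259.0], 0.65)]
delivery side [([318.0, 271.0], 0.78), ([359.0, 383.0], 0.56), ([254.0, 301.0], 0.18)]
plunger_button top [([164.0, 237.0], 0.78)]
plunger_button side [([281.0, 365.0], 0.62)]
pocket_seat top [([306.0, 203.0], 0.61)]
pocket_seat side [([269.0, 259.0], 0.38)]
bearing3 top [([247.0, 151.0], 0.84), ([262.0, 249.0], 0.76), ([320.0, 364.0], 0.7)]
bearing3 side [([415.0, 326.0], 0.81), ([214.0, 273.0], 0.74), ([306.0, 289.0], 0.63)]
waiting_bearing top [([290.0, 309.0], 0.76)]
waiting_bearing side [([362.0, 281.0], 0.51)]
socket top [([232.0, 301.0], 0.84)]
socket side [([348.0, 324.0], 0.6), ([271.0, 216.0], 0.26), ([364.0, 279.0], 0.17)]
planet_gear top [([250.0, 195.0], 0.95)]
planet_gear side [([253.0, 302.0], 0.77)]
{'time': 0.9, 'joint_pos': array([-7.18727628e+01,  7.46748568e+00,  8.52670457e+01,  5.89715541e-04,
        8.72615500e+01, -4.89165513e+00]), 'qd': array([-0.02524969,  0.01695552,  0.01485398, -0.11960795, -0.01003517,
        0.04720323]), 'joint_efforts': array([-5.49841552e-04, -5.69309056e+01, -5.00863981e+01, -3.18626890e-04,
        1.05466072e-03,  1.74500474e-05]), 'tool_pos': array([ 234.66280321, -552.22325094,  231.3378623 ]), 'tcp_rot': array([ 1.79996045e+02, -2.52749962e-04,  2.30188642e+01]), 'ft_force': array([ 0.00627556,  0.43744933, -0.0592114 ]), 'wrist_torque': array([ 0.06238676, -0.00350169,  0.01854087]), 'finger_gap': 85.27728694550558}
```

View pics/top0.png

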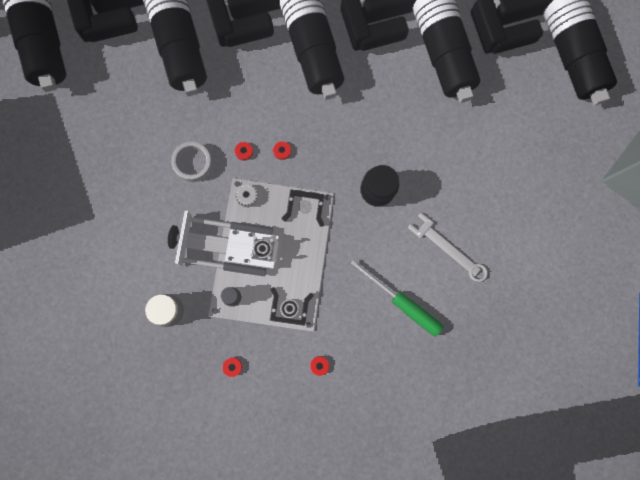

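View pics/side0.png

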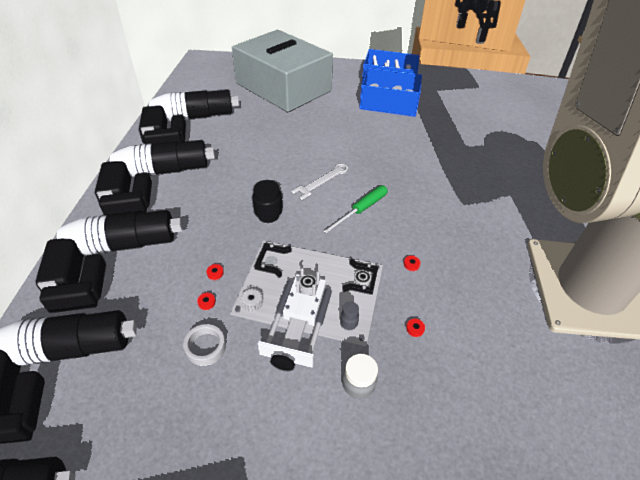

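```bash
python3 - <<'E'
from h import *
def o(t,px,z,c): print(t,c,np.round(onplane(c,px,z),1))
o("feeder",(260,251),0,"top");o("feeder",(305,295),0,"side")
o("deliv",(299,259),4,"top");o("deliv",(318,271),4,"side")
o("btn",(164,237),26,"top");o("btn",(281,365),26,"side")
o("seat",(306,203),4,"top");o("seat",(269,259),4,"side")
o("wait",(290,309),4,"top");o("wait",(362,281),4,"side")
o("socket",(232,301),4,"top");o("planet",(250,195),4,"top")
o("socket",(348,324),4,"side");o("planet",(253,302),4,"side")
E
```

```text
feeder top [545.3  88.7   0. ]
feeder side [549.7  82.5   0. ]
deliv top [531.7  21.    4. ]
deliv side [532.3  27.2   4. ]
btn top [563.2 247.8  26. ]
btn side [566.4 237.5  26. ]
seat top [630.9  10.1   4. ]
seat side [630.3  10.1   4. ]
wait top [445.7  35.2   4. ]
wait side [447.8  40.3   4. ]
socket top [458.4 133.7   4. ]
planet top [643.5 108.3   4. ]
socket side [467.2 136.5   4. ]
planet side [639.9 112.6   4. ]
```

```bash
python3 - <<'E'
import cv2
a=cv2.imread("pics/top0.png")[165:345,150:350];cv2.imwrite("pics/top0c.png",cv2.resize(a,None,fx=3.3,fy=3.3,interpolation=cv2.INTER_CUBIC))
a=cv2.imread("pics/side0.png")[230:380,220:400];cv2.imwrite("pics/side0c.png",cv2.resize(a,None,fx=4,fy=4,interpolation=cv2.INTER_CUBIC))
E
```

```text
(no output)
```

View pics/top0c.png

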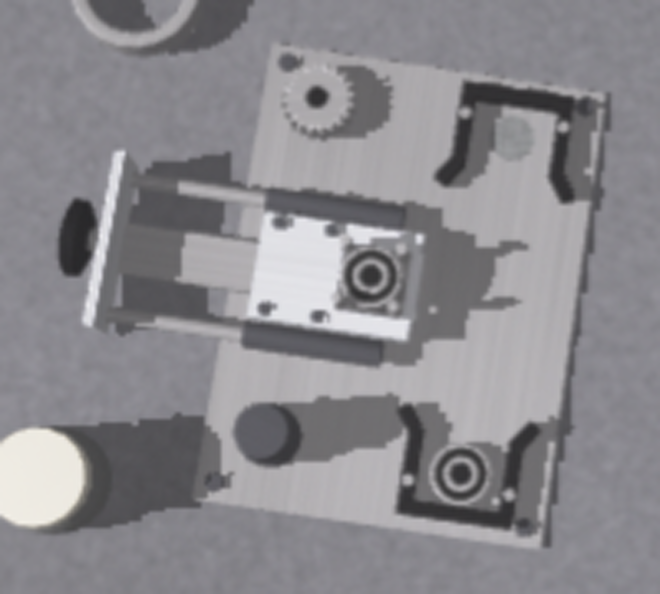

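View pics/side0c.png

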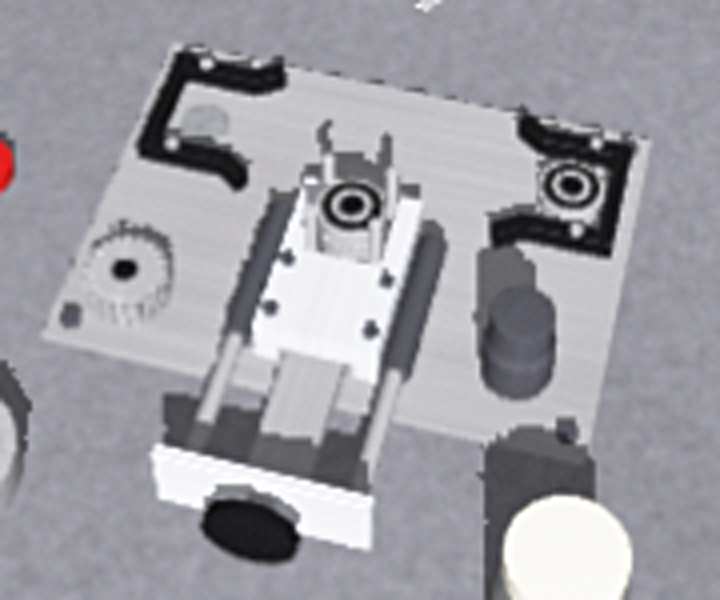

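```bash
cat >> h.py <<'E'
F=None
E
python3 - <<'E'
from h import *
from scipy.optimize import least_squares
M=[(122,75),(122,-105),(-122,-105),(-122,75)]
C={"top":[(232.7,178),(333.9,193.2),(315.2,330.8),(209.4,315.6)],"side":[(230.5,314.3),(263,241.3),(382.5,264.3),(367.5,341)]}
res={}
for cams in (["top"],["side"],["top","side"]):
    W=[];m=[]
    for c in cams:
        for p,q in zip(C[c],M): W.append(onplane(c,p,4)[:2]);m.append(q)
    W=np.array(W);m=np.array(m)
    def f(v):
        R=np.array([[np.cos(v[2]),-np.sin(v[2])],[np.sin(v[2]),np.cos(v[2])]])
        return (m@R.T+v[:2]-W).ravel()
    s=least_squares(f,[545,85,-.13],loss="soft_l1",f_scale=3)
    v=s.x;R=np.array([[np.cos(v[2]),-np.sin(v[2])],[np.sin(v[2]),np.cos(v[2])]])
    print(cams,np.round(v[:2],1),np.degrees(v[2]).round(2),np.round(s.fun,1))
    for n,q in dict(btn=(0,158),deliv=(0,-59),seat=(90,-59),wait=(-90,-59)).items(): print(n,np.round(R@q+v[:2],1),end=" ")
    print()
E
```

```text
['top'] [543.5  80.6] -7.49 [ 0.6 -0.2  1.3 -0.5 -0.6  0.5 -1.3  0.1]
btn [564.  237.3] deliv [535.8  22.1] seat [625.   10.4] wait [446.5  33.9] 
['side'] [543.5  83.2] -6.71 [-0.2  0.1  1.4 -1.4 -0.1 -1.7 -1.   6.3]
btn [562.  240.1] deliv [536.6  24.6] seat [626.   14.1] wait [447.2  35.1] 
['top', 'side'] [543.5  81.6] -7.11 [ 0.3  1.7  2.1  1.2 -0.   0.6 -1.8  0.4  0.1 -2.4  0.5 -3.8 -0.7 -2.4
 -0.4  5.5]
btn [563.  238.4] deliv [536.2  23. ] seat [625.5  11.9] wait [446.9  34.2]
```

```bash
python3 -m crank '[[[0.039,-0.039,0,0,0,-0.1],[0.078,-0.078,0,0,0,-0.2],[0.118,-0.118,0,0,0,-0.3],[0.157,-0.157,0,0,0,-0.4],[0.196,-0.196,0,0,0,-0.5],[0.236,-0.236,0,0,0,-0.6],[0.275,-0.275,0,0,0,-0.7],[0.314,-0.314,0,0,0,-0.8],[0.354,-0.354,0,0,0,-0.9],[0.394,-0.394,0,0,0,-1.04]]]' 1 40
cat >> h.py <<'E'
YAW=np.radians(-7.4);O=np.array([543.5,81.6])
def fw(q): 
    c,s=np.cos(YAW),np.sin(YAW);return np.array([[c,-s],[s,c]])@np.array(q,float)+O
def ff(p):
    c,s=np.cos(YAW),np.sin(YAW);return np.array([[c,s],[-s,c]])@(np.array(p[:2],float)-O)
def togo(q,z,yaw=82.6):
    from scipy.spatial.transform import Rotation as Ro
    s=r.sense();R=Ro.from_euler("xyz",s["tcp_rot"],degrees=True)
    t=np.array([*fw(q),z]);d=R.inv().apply(t-s["tool_pos"])
    rv=(R.inv()*Ro.from_euler("xyz",[180,0,yaw],degrees=True)).as_rotvec()
    print("t",round(s["time"],2),"tcp",s["tool_pos"].round(1),"feeder",ff(s["tool_pos"]).round(1),"shift",d.round(1),"turn",rv.round(3),"F",s["ft_force"].round(1),"gap",round(s["finger_gap"],1))
E
python3 -c "
from h import *
togo((0,194),110)"
```

```text
time: 2.15
tool_pos: [443.7, -33.8, 231.7]
tcp_rot: [179.9, 0.0, 82.8]
ft_force: [0.2, 0.3, 0.4]
finger_gap: 0.1
t 2.15 tcp [443.7 -33.8 231.7] feeder [ -84.1 -127.2] shift [320.9  85.2 121.7] turn [0.001 0.    0.004] F [0.2 0.3 0.4] gap 0.1
```

```bash
python3 -m crank '[[[0.055,0.014,0,0,0,0],[0.11,0.028,0,0,0,0],[0.165,0.043,0,0,0,0],[0.22,0.057,0,0,0,0],[0.275,0.071,0,0,0,0],[0.321,0.085,0.02,0,0,0],[0.321,0.085,0.07,0,0,0],[0.321,0.085,0.122,0,0,0],[0.321,0.085,0.17,0,0,0],[0.321,0.085,0.17,0,0,0]]]'
python3 -c "
from h import *
togo((0,194),14)
snap('top','top1');a,_=snap('side','side1')
p=proj('side',r.sense()['tool_pos']);print(p,proj('top',r.sense()['tool_pos']))
for c in ('top','side'):print([(x['pixel'],x['conf']) for x in r.landmark_of('plunger_button',c)])
cv2.imwrite('pics/side1c.png',cv2.resize(a[230:420,200:400],None,fx=3,fy=3))"
```

```text
time: 3.4
tool_pos: [564.3, 272.6, 56.6]
tcp_rot: [-179.6, 0.3, 82.8]
ft_force: [0.2, 0.3, -0.2]
finger_gap: 0.3
t 3.4 tcp [564.3 272.6  56.6] feeder [ -3.9 192.1] shift [ 2.1  4.2 42.6] turn [-0.007  0.005  0.004] F [ 0.2  0.3 -0.2] gap 0.3
[273.89790489 376.37006942] [142.15008702 229.54208773]
[([167.6, 236.1], 0.83), ([375.4, 190.8], 0.49)]
[]
```

View pics/side1c.png

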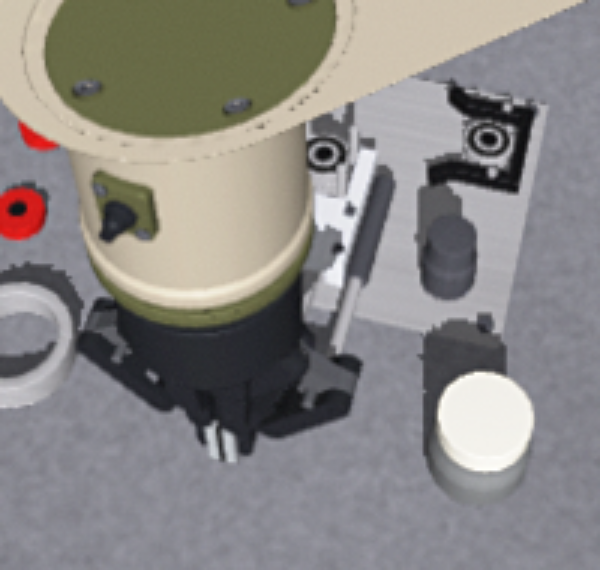

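View pics/top1.png

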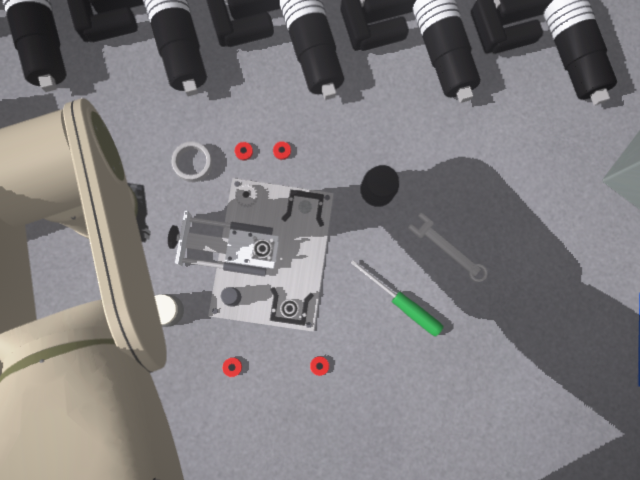

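```bash
python3 -m crank '[[[0.002,0.004,0.02,-0.007,0.005,0.004],[0.002,0.004,0.042,-0.007,0.005,0.004],[0.002,0.004,0.042,-0.007,0.005,0.004],[-0.005,0.004,0.042,-0.007,0.005,0.004],[-0.012,0.004,0.042,-0.007,0.005,0.004]]]'
python3 -m crank '[[[-0.004,0,0,0,0,0],[-0.008,0,0,0,0,0],[-0.012,0,0,0,0,0],[-0.016,0,0,0,0,0],[-0.020,0,0,0,0,0]]]'
python3 -c "
from h import *
togo((0,107),14)"
```

```text
time: 4.22
tool_pos: [573.7, 262.3, 24.2]
tcp_rot: [179.2, -0.4, 82.6]
ft_force: [-0.2, -0.4, 0.9]
finger_gap: 0.2
time: 4.85
tool_pos: [571.3, 242.8, 24.2]
tcp_rot: [179.2, -0.5, 82.6]
ft_force: [0.4, 4.2, -0.0]
finger_gap: -0.0
t 4.85 tcp [571.3 242.8  24.2] feeder [  6.8 163.5] shift [-56.6  -6.9   9.6] turn [ 0.014 -0.009  0.   ] F [ 0.4  4.2 -0. ] gap -0.0
```

```bash
python3 -m crank '[[[-0.006,-0.001,0.001,0.014,-0.009,0],[-0.012,-0.002,0.002,0.014,-0.009,0],[-0.018,-0.003,0.003,0.014,-0.009,0],[-0.024,-0.004,0.004,0.014,-0.009,0],[-0.030,-0.005,0.005,0.014,-0.009,0]]]'
python3 -c "
from h import *
togo((0,107),18)"
```

```text
time: 5.48
tool_pos: [563.9, 214.3, 20.1]
tcp_rot: [179.8, -0.1, 82.6]
ft_force: [2.3, 4.4, 2.1]
finger_gap: 0.2
t 5.47 tcp [563.9 214.3  20.1] feeder [  3.2 134.2] shift [-27.2  -3.2   2.1] turn [ 0.003 -0.001  0.001] F [2.3 4.4 2.1] gap 0.2
```

```bash
python3 -m crank '[[[-0.006,-0.001,0.001,0,0,0],[-0.012,-0.002,0.002,0,0,0],[-0.017,-0.003,0.002,0,0,0],[-0.022,-0.003,0.002,0,0,0],[-0.026,-0.003,0.002,0,0,0]]]'
python3 -m crank '[[[-0.001,0,0,0,0,0],[-0.002,0,0,0,0,0],[-0.003,0,0,0,0,0]]]'
python3 -c "
from h import *
togo((0,107),18)
a,d=snap('top','top2')
cv2.imwrite('pics/top2c.png',cv2.resize(a[165:345,150:350],None,fx=3.3,fy=3.3))"
```

```text
time: 6.1
tool_pos: [559.0, 189.6, 19.1]
tcp_rot: [179.7, -0.2, 82.6]
ft_force: [3.2, 6.4, 0.2]
finger_gap: -0.1
time: 6.48
tool_pos: [558.9, 187.7, 19.2]
tcp_rot: [179.7, -0.3, 82.6]
ft_force: [2.3, 10.4, -3.2]
finger_gap: 0.2
t 6.47 tcp [558.9 187.7  19.2] feeder [  1.6 107.2] shift [-0.2 -1.6  1.2] turn [ 0.005 -0.005  0.001] F [ 2.3 10.4 -3.2] gap 0.2
```

View pics/top2c.png

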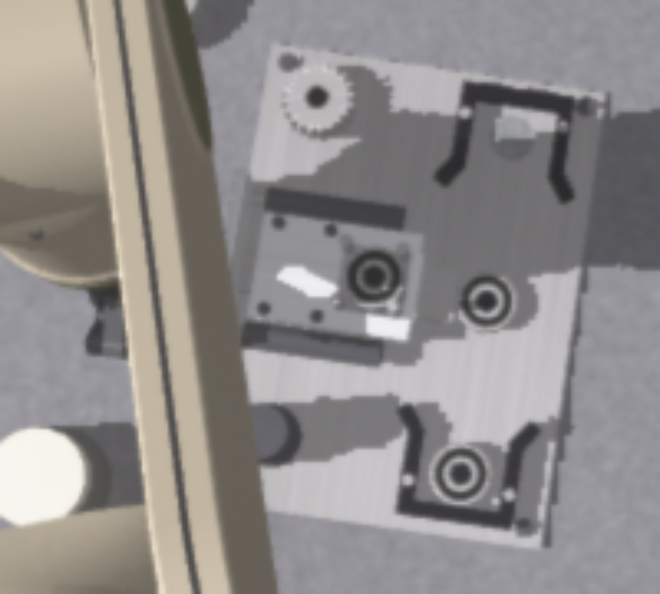

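The picture shows one bearing out in front of the outlet at about (297,256), with the stack still in the magazine. I'll push a bit more to confirm the hard stop.

```bash
python3 -m crank '[[[-0.002,0,0,0,0,0],[-0.004,0,0,0,0,0],[-0.005,0,0,0,0,0],[-0.005,0,0,0,0,0]]]'
python3 -c "
from h import *
togo((0,107),18)
snap('top','top3')
for x in r.landmark_of('bearing0','top')[:6]: print(x, onplane('top',x['pixel'],4), ff(onplane('top',x['pixel'],4)))"
```

```text
time: 7.02
tool_pos: [558.8, 187.6, 19.4]
tcp_rot: [179.6, -0.7, 82.7]
ft_force: [4.8, 24.5, -7.6]
finger_gap: 0.3
t 7.03 tcp [558.8 187.6  19.4] feeder [  1.5 107.1] shift [-0.1 -1.6  1.4] turn [ 0.007 -0.013  0.002] F [ 4.8 24.5 -7.6] gap 0.3
{'pixel': [266.2, 246.1], 'conf': 0.8} [553.44362906  78.00316656   4.        ] [10.3240665  -2.28618036]
{'pixel': [317.9, 365.7], 'conf': 0.71} [351.73493006 -13.15494713   4.        ] [-177.96386987 -118.66424515]
{'pixel': [299.2, 255.9], 'conf': 0.62} [537.105065    20.75798594   4.        ] [  1.49451087 -61.15891028]
{'pixel': [245.3, 150.8], 'conf': 0.55} [723.55112636 118.59891942   4.        ] [173.78621186  59.88055366]
{'pixel': [281.8, 153.2], 'conf': 0.52} [720.58609648  54.0614028    4.        ] [179.15802519  -4.50132325]
{'pixel': [194.1, 164.8], 'conf': 0.48} [695.98813475 207.2070288    4.        ] [135.04045363 144.20066854]
```

Hard stop confirmed: 24 N with no further travel, 62 mm stroke. Next I ease the plunger back out.

```bash
python3 -m crank '[[[0.006,0,0,0,0,0],[0.014,0,0,0,0,0],[0.022,0,0,0,0,0],[0.030,0,0,0,0,0],[0.038,0,0,0,0,0],[0.046,0,0,0,0,0],[0.054,0,0,0,0,0],[0.062,0,0,0,0,0],[0.072,0,0,0,0,0],[0.09,0,0,0,0,0]]]'
python3 -m crank '[[[0,0,-0.05,0,0,0],[0,0,-0.11,0,0,0],[0,0,-0.17,0,0,0],[0,0,-0.17,0,0,0]]]'
python3 -c "
from h import *
togo((-42,-59),150)
a,d=snap('top','top4')
cv2.imwrite('pics/top4c.png',cv2.resize(a[165:345,150:350],None,fx=3.3,fy=3.3))"
```

```text
time: 8.38
tool_pos: [570.3, 277.1, 20.6]
tcp_rot: [179.6, -0.7, 82.7]
ft_force: [-0.5, 0.7, 0.4]
finger_gap: -0.4
time: 8.88
tool_pos: [572.7, 277.4, 198.7]
tcp_rot: [179.0, -1.0, 82.7]
ft_force: [0.4, -0.1, 0.5]
finger_gap: 0.3
t 8.88 tcp [572.7 277.4 198.7] feeder [  3.7 198. ] shift [-257.7  -46.9   43.2] turn [ 0.018 -0.018  0.001] F [ 0.4 -0.1  0.5] gap 0.3
```

View pics/top4c.png

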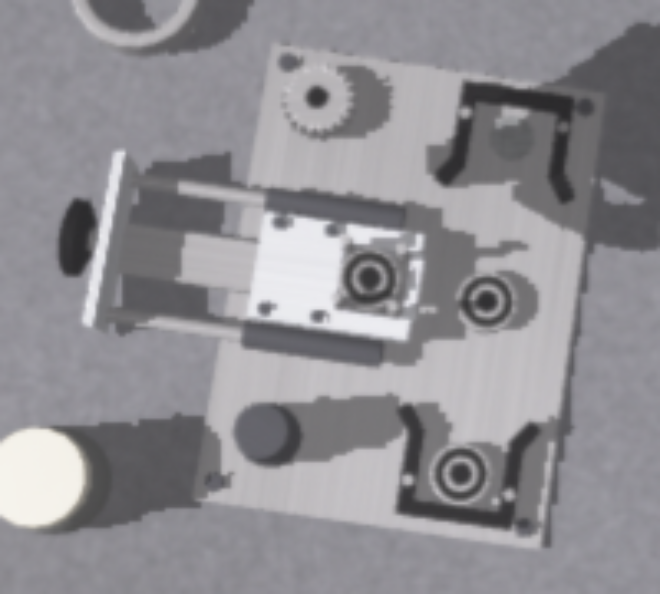

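```bash
python3 -c "
from h import *
for n,p,z in (('b0',(297.3,255.9),14),('wait',(289.4,308.6),14),('mark',(305.5,206.8),4)):
  w=onplane('top',p,z);print(n,w.round(1),ff(w).round(1))"
```

```text
b0 [535.7  24.   14. ] [ -0.3 -58.1]
wait [446.   36.1  14. ] [-90.8 -57.7]
mark [624.1  10.9   4. ] [ 89.  -59.8]
```

```bash
python3 -m crank '[[[-0.05,-0.009,0,0.005,-0.005,0],[-0.1,-0.018,0,0.01,-0.01,0],[-0.15,-0.028,0,0.018,-0.018,0],[-0.2,-0.037,0,0.018,-0.018,0],[-0.25,-0.045,0,0.018,-0.018,0],[-0.258,-0.046,0.04,0.018,-0.018,0],[-0.258,-0.046,0.09,0.018,-0.018,0],[-0.258,-0.046,0.14,0.018,-0.018,0],[-0.258,-0.046,0.14,0.018,-0.018,0],[-0.258,-0.046,0.14,0.018,-0.018,0]]]'
python3 -c "
from h import *
togo((-40,-58.5),7)"
```

```text
time: 10.18
tool_pos: [494.9, 28.8, 51.0]
tcp_rot: [-179.7, 0.1, 82.7]
ft_force: [0.1, 0.2, 1.3]
finger_gap: 0.0
t 10.18 tcp [494.9  28.8  51. ] feeder [-41.4 -58.6] shift [ 0.2  1.6 44. ] turn [-0.005  0.003  0.002] F [0.1 0.2 1.3] gap 0.0
```

```bash
python3 -m crank '[[[0,0,0.015,0,0,0],[0,0,0.03,0,0,0],[0,0,0.03,0,0,0],[0,0,0.03,0,0,0]]]'
python3 -c "
from h import *
togo((-40,-58.5),7)
snap('top','t5')
a,d=snap('side','side5')
cv2.imwrite('pics/side5c.png',cv2.resize(a[220:370,220:420],None,fx=4,fy=4))"
```

```text
time: 10.68
tool_pos: [494.7, 28.8, 21.1]
tcp_rot: [-179.7, 0.1, 82.7]
ft_force: [-0.1, 0.0, -0.7]
finger_gap: 0.4
t 10.68 tcp [494.7  28.8  21.1] feeder [-41.6 -58.6] shift [ 0.2  1.6 14.1] turn [-0.006  0.003  0.002] F [-0.1  0.  -0.7] gap 0.4
```

View pics/side5c.png

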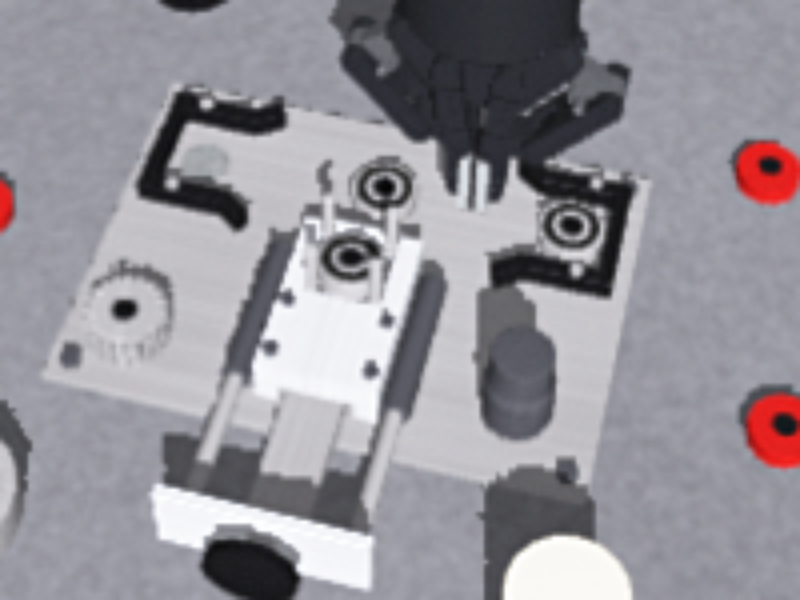

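```bash
python3 -m crank '[[[0,0.001,0.007,-0.005,0.003,0],[0,0.001,0.014,-0.005,0.003,0.002],[0,0.001,0.014,-0.005,0.003,0.002],[0,0.001,0.014,-0.005,0.003,0.002]]]'
python3 -c "
from h import *
togo((-40,-58.5),7)"
```

```text
time: 11.28
tool_pos: [496.0, 28.6, 7.4]
tcp_rot: [180.0, -0.0, 82.6]
ft_force: [1.2, 0.2, 0.8]
finger_gap: -0.1
t 11.28 tcp [496.   28.6   7.4] feeder [-40.3 -58.7] shift [0.2 0.3 0.4] turn [ 0. -0. -0.] F [1.2 0.2 0.8] gap -0.1
```

```bash
python3 -m crank '[[[0,0.003,0,0,0,0],[0,0.007,0,0,0,0],[0,0.011,0,0,0,0],[0,0.015,0,0,0,0],[0,0.019,0,0,0,0],[0,0.023,0,0,0,0],[0,0.027,0,0,0,0],[0,0.030,0,0,0,0],[0,0.030,0,0,0,0]]]'
python3 -c "
from h import *
togo((59.5,-58.5),7)
a,d=snap('top','top6')
cv2.imwrite('pics/top6c.png',cv2.resize(a[165:345,150:350],None,fx=3.3,fy=3.3))
a,d=snap('side','side6')
cv2.imwrite('pics/side6c.png',cv2.resize(a[220:370,220:420],None,fx=4,fy=4))"
```

```text
time: 12.4
tool_pos: [526.1, 24.7, 7.4]
tcp_rot: [180.0, -0.0, 82.6]
ft_force: [1.4, 0.0, 1.4]
finger_gap: 0.0
t 12.4 tcp [526.1  24.7   7.4] feeder [ -9.9 -58.7] shift [ 0.2 69.4  0.5] turn [ 0.001 -0.    -0.   ] F [1.4 0.  1.4] gap 0.0
```

View pics/side6c.png

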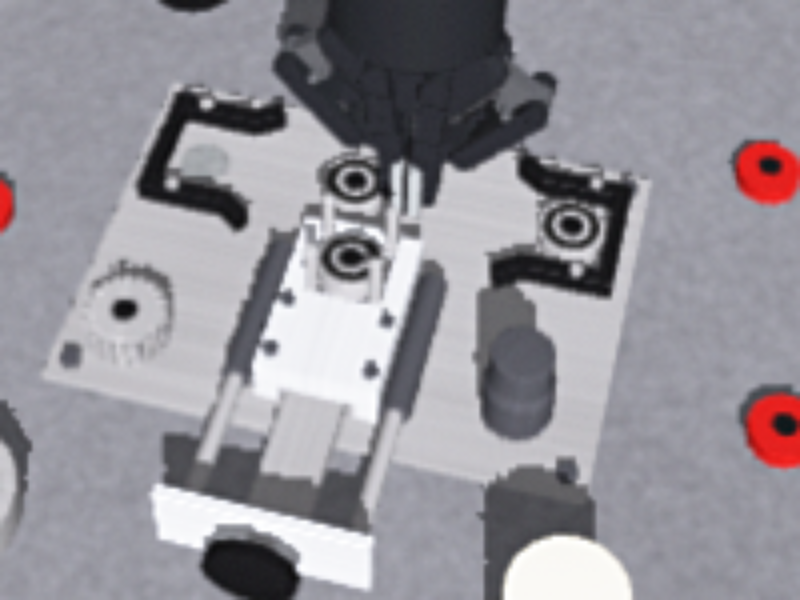

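View pics/top6c.png

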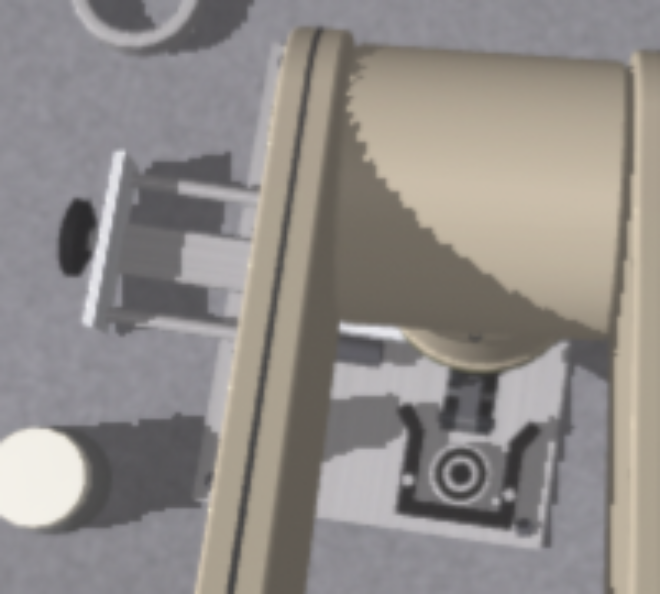

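```bash
python3 -c "
from h import *
for n,p in (('before',(384,187)),('now',(354,180)),('wait',(571,225))):
  print(n,ff(onplane('side',(p[0]/4+220,p[1]/4+220),14)).round(1))"
python3 -m crank '[[[0,0.004,0,0,0,0],[0,0.008,0,0,0,0],[0,0.012,0,0,0,0],[0,0.016,0,0,0,0],[0,0.020,0,0,0,0],[0,0.024,0,0,0,0],[0,0.028,0,0,0,0],[0,0.031,0,0,0,0],[0,0.033,0,0,0,0],[0,0.033,0,0,0,0]]]'
python3 -c "
from h import *
togo((59.5,-58.5),7)
a,d=snap('side','side7')
cv2.imwrite('pics/side7c.png',cv2.resize(a[220:370,220:420],None,fx=4,fy=4))"
```

```text
before [  0.3 -56.7]
now [ 15.1 -57.1]
wait [-89.5 -56.9]
time: 13.75
tool_pos: [558.9, 20.4, 7.4]
tcp_rot: [180.0, -0.0, 82.6]
ft_force: [0.2, -0.9, 0.9]
finger_gap: 0.2
t 13.75 tcp [558.9  20.4   7.4] feeder [ 23.1 -58.7] shift [ 0.2 36.4  0.5] turn [ 0.001 -0.    -0.   ] F [ 0.2 -0.9  0.9] gap 0.2
```

View pics/side7c.png

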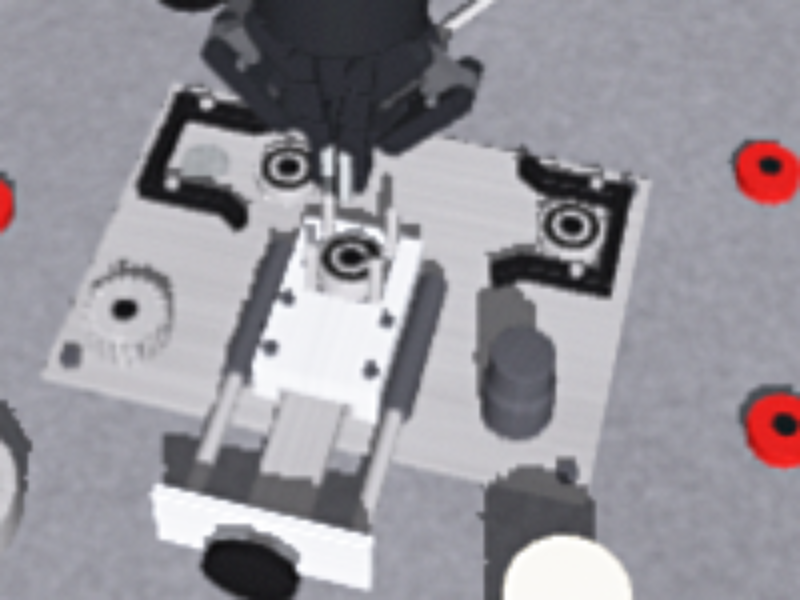

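```bash
python3 -c "
from h import *
for n,p in (('now',(287,166)),):
  print(n,ff(onplane('side',(p[0]/4+220,p[1]/4+220),14)).round(1))"
python3 -m crank '[[[0,0.004,0,0,0,0],[0,0.008,0,0,0,0],[0,0.012,0,0,0,0],[0,0.016,0,0,0,0],[0,0.020,0,0,0,0],[0,0.024,0,0,0,0],[0,0.028,0,0,0,0],[0,0.031,0,0,0,0],[0,0.033,0,0,0,0],[0,0.033,0,0,0,0]]]'
python3 -c "
from h import *
togo((65,-58.5),7)
a,d=snap('side','side8')
cv2.imwrite('pics/side8c.png',cv2.resize(a[220:320,220:320],None,fx=6,fy=6,interpolation=cv2.INTER_CUBIC))"
```

```text
now [ 48.1 -57.2]
time: 15.05
tool_pos: [591.8, 16.1, 7.5]
tcp_rot: [179.9, -0.0, 82.6]
ft_force: [-1.0, -0.3, 0.4]
finger_gap: 0.0
t 15.05 tcp [591.8  16.1   7.5] feeder [ 56.4 -58.8] shift [0.3 8.6 0.5] turn [ 0.001 -0.    -0.001] F [-1.  -0.3  0.4] gap 0.0
```

View pics/side8c.png

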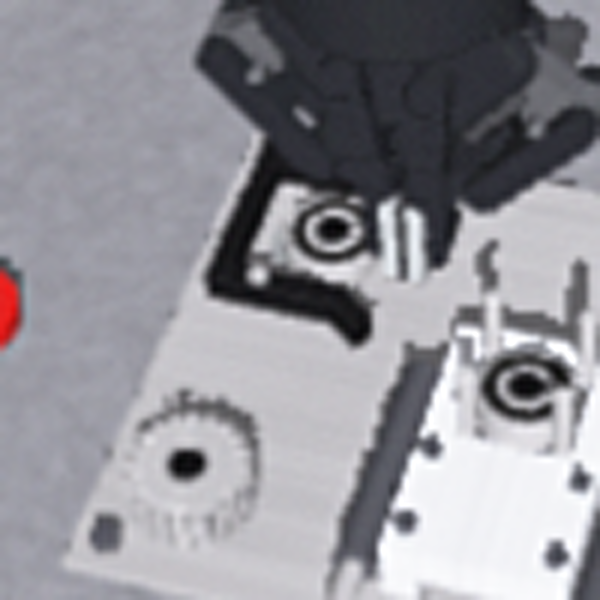

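```bash
python3 -m crank '[[[0,0.002,0,0,0,0],[0,0.004,0,0,0,0],[0,0.006,0,0,0,0],[0,0.007,0,0,0,0],[0,0.007,0,0,0,0]]]'
python3 -m crank '[[[0,0.001,0,0,0,0],[0,0.002,0,0,0,0],[0,0.002,0,0,0,0]]]'
python3 -c "
from h import *
togo((65,-58.5),7)"
```

```text
time: 15.72
tool_pos: [598.8, 15.2, 7.5]
tcp_rot: [179.9, -0.0, 82.6]
ft_force: [0.1, -0.2, -0.3]
finger_gap: 0.3
time: 16.1
tool_pos: [601.0, 14.9, 7.5]
tcp_rot: [179.9, -0.0, 82.6]
ft_force: [-0.5, 0.3, 1.3]
finger_gap: -0.4
t 16.1 tcp [601.   14.9   7.5] feeder [ 65.6 -58.7] shift [ 0.2 -0.6  0.5] turn [ 0.002 -0.    -0.   ] F [-0.5  0.3  1.3] gap -0.4
```

```bash
python3 -m crank '[[[0,0.001,0,0,0,0],[0,0.0015,0,0,0,0],[0,0.0015,0,0,0,0]]]'
python3 -m crank '[[[0,0.001,0,0,0,0],[0,0.001,0,0,0,0]]]'
python3 -c "
from h import *
togo((65,-58.5),7)
a,d=snap('side','side9')
cv2.imwrite('pics/side9c.png',cv2.resize(a[220:320,220:320],None,fx=6,fy=6,interpolation=cv2.INTER_CUBIC))"
```

```text
time: 16.48
tool_pos: [602.5, 14.7, 7.5]
tcp_rot: [179.9, -0.0, 82.6]
ft_force: [-0.2, -0.5, 0.6]
finger_gap: -0.2
time: 16.73
tool_pos: [603.7, 14.6, 7.6]
tcp_rot: [179.9, -0.0, 82.6]
ft_force: [-1.3, -0.2, 0.7]
finger_gap: 0.0
t 16.73 tcp [603.7  14.6   7.6] feeder [ 68.3 -58.7] shift [ 0.2 -3.3  0.6] turn [ 0.002 -0.    -0.   ] F [-1.3 -0.2  0.7] gap 0.0
```

View pics/side9c.png

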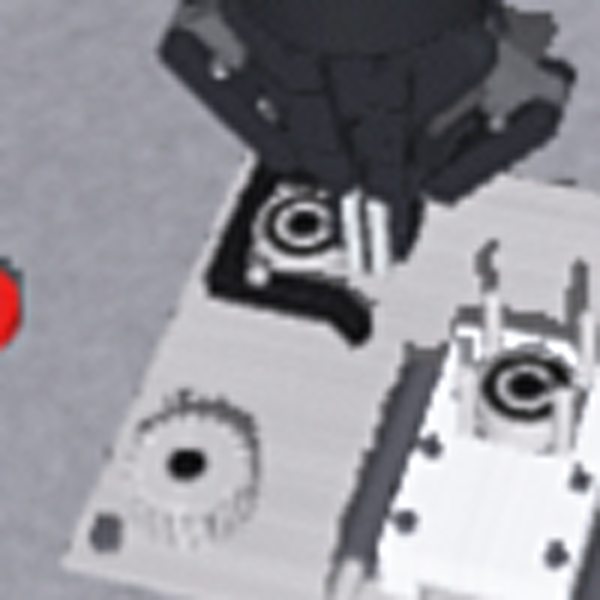

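```bash
python3 -c "
from h import *
print(ff(onplane('side',(304/6+220,223/6+220),14)).round(1))"
python3 -m crank '[[[0,0.001,0,0,0,0],[0,0.001,0,0,0,0]]]'
python3 -m crank '[[[0,0.001,0,0,0,0],[0,0.001,0,0,0,0]]]'
python3 -m crank '[[[0,0.001,0,0,0,0],[0,0.001,0,0,0,0]]]'
```

```text
[ 90.4 -57.2]
time: 17.02
tool_pos: [604.8, 14.4, 7.6]
tcp_rot: [179.9, -0.0, 82.6]
ft_force: [0.4, 0.3, 0.6]
finger_gap: 0.0
time: 17.27
tool_pos: [605.8, 14.3, 7.6]
tcp_rot: [179.9, -0.0, 82.6]
ft_force: [-0.6, -0.1, 1.2]
finger_gap: -0.0
time: 17.52
tool_pos: [606.0, 14.2, 7.5]
tcp_rot: [180.0, -0.0, 82.6]
ft_force: [-6.2, 0.3, 6.8]
finger_gap: 0.3
```

```bash
python3 -c "
from h import *
togo((65,-58.5),7)
a,d=snap('side','side10')
cv2.imwrite('pics/side10c.png',cv2.resize(a[230:290,240:300],None,fx=10,fy=10,interpolation=cv2.INTER_CUBIC))"
```

```text
t 17.52 tcp [606.   14.2   7.5] feeder [ 70.7 -58.8] shift [ 0.3 -5.7  0.5] turn [ 0.    -0.    -0.001] F [-6.2  0.3  6.8] gap 0.3
```

View pics/side10c.png

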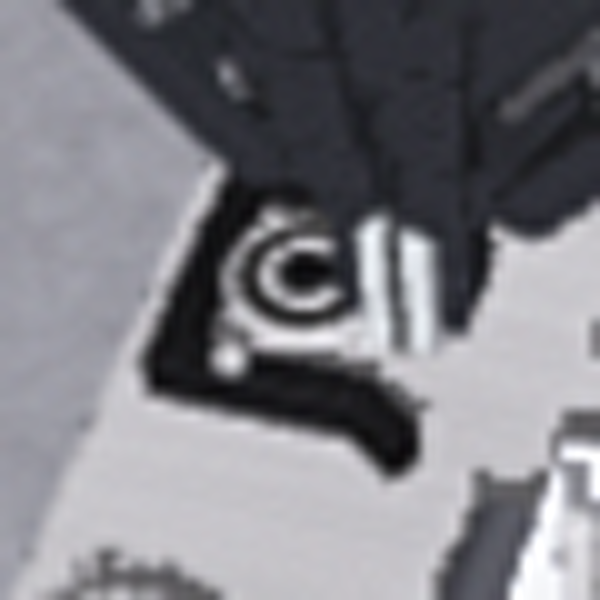

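```bash
python3 -m crank '[[[0,-0.003,0,0,0,0],[0,-0.008,0,0,0,0],[0,-0.015,0,0,0,0],[0,-0.015,0,0,0,0]]]'
python3 -c "
from h import *
togo((65,-58.5),7)
a,d=snap('side','side11')
cv2.imwrite('pics/side11c.png',cv2.resize(a[230:290,240:300],None,fx=10,fy=10,interpolation=cv2.INTER_CUBIC))"
```

```text
time: 18.08
tool_pos: [590.4, 16.3, 7.3]
tcp_rot: [-180.0, -0.0, 82.6]
ft_force: [0.1, 0.8, 0.6]
finger_gap: 0.0
t 18.07 tcp [590.4  16.3   7.3] feeder [ 54.9 -58.7] shift [ 0.2 10.1  0.3] turn [-0. -0. -0.] F [0.1 0.8 0.6] gap 0.0
```

View pics/side11c.png

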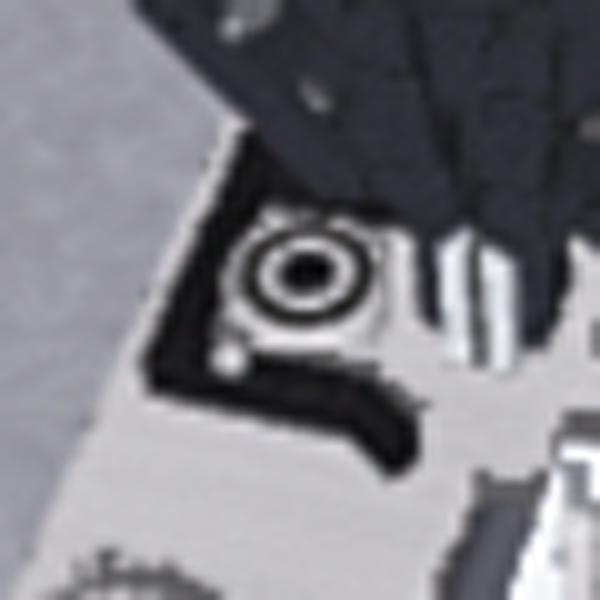

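```bash
python3 -m crank '[[[0,-0.005,-0.02,0,0,0],[0,-0.005,-0.07,0,0,0],[0,-0.005,-0.13,0,0,0],[-0.05,-0.005,-0.18,0,0,0],[0.05,-0.02,-0.19,0,0,0],[0.10,-0.05,-0.19,0,0,0],[0.15,-0.07,-0.19,0,0,0],[0.2,-0.10,-0.19,0,0,0],[0.25,-0.12,-0.19,0,0,0],[0.25,-0.12,-0.19,0,0,0]]]'
python3 -c "
from h import *
togo((65,-58.5),7)
a,d=snap('top','top12')
cv2.imwrite('pics/top12c.png',cv2.resize(a[165:345,150:350],None,fx=3.3,fy=3.3,interpolation=cv2.INTER_CUBIC))
a,d=snap('side','side12')
cv2.imwrite('pics/side12c.png',cv2.resize(a[230:380,220:400],None,fx=4,fy=4,interpolation=cv2.INTER_CUBIC))"
```

```text
time: 19.38
tool_pos: [502.5, 283.4, 197.7]
tcp_rot: [180.0, -0.1, 82.9]
ft_force: [0.9, -0.1, 0.3]
finger_gap: 0.1
t 19.38 tcp [502.5 283.4 197.7] feeder [-66.7 194.8] shift [-254.2  130.5  190.3] turn [ 0.    -0.002  0.005] F [ 0.9 -0.1  0.3] gap 0.1
```

View pics/side12c.png

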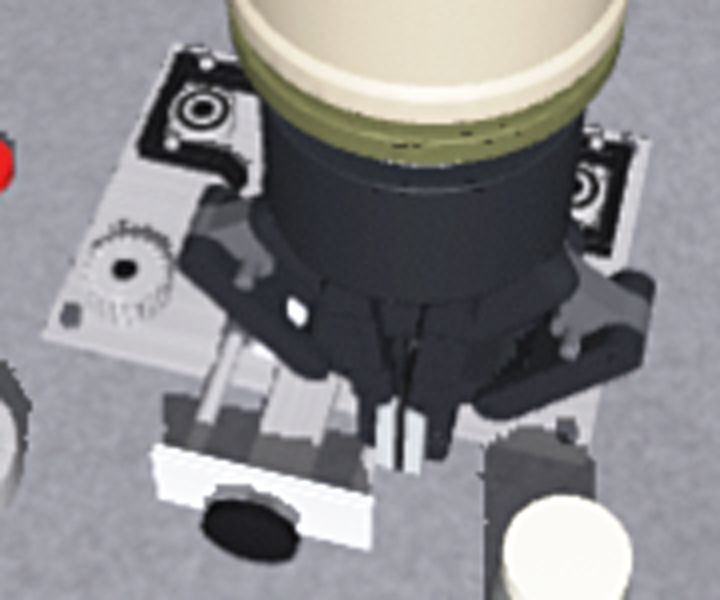

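View pics/top12c.png

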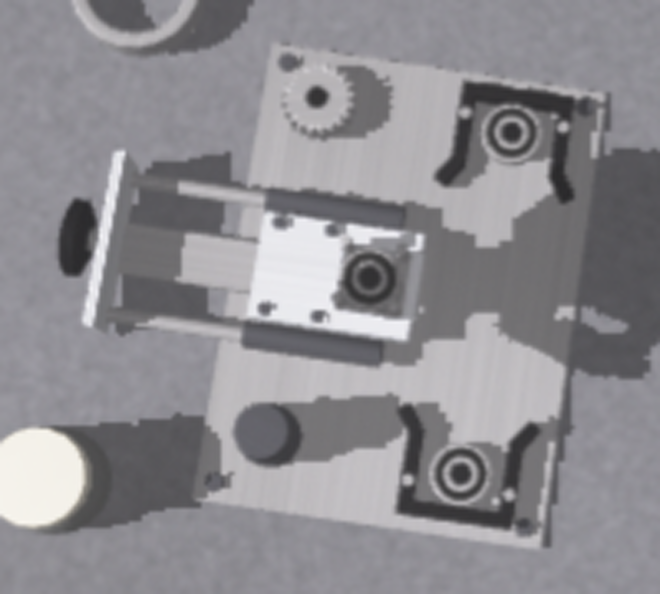

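```bash
python3 -c "
from h import *
P=[(511,132),(460,474)]
w=[ff(onplane('top',(p[0]/3.3+150,p[1]/3.3+165),14)) for p in P];print(np.round(w,1))
print(ff(onplane('side',(203/4+220,109/4+230),14)).round(1))
a,d=r.snapshot('top')
g=np.load('pics/top12.npy')
for p in P:
  u,v=int(p[0]/3.3+150),int(p[1]/3.3+165); 
  # height of points around
  c=r.get_calibration('top');T=np.array(c['cam_to_world'])
  H=np.zeros((13,13))
  for i in range(-6,7):
    for j in range(-6,7):
      o,dd=ray('top',(u+j,v+i));H[i+6,j+6]=(o+dd*g[v+i,u+j])[2]
  print(np.round(H[::2,::2]).astype(int))
"
python3 - <<'E'
import cv2
a=cv2.imread("pics/top12.png")
cv2.imwrite("pics/top12d.png",cv2.hconcat([cv2.resize(a[180:235,275:330],None,fx=7,fy=7,interpolation=cv2.INTER_CUBIC),cv2.rotate(cv2.resize(a[280:335,263:318],None,fx=7,fy=7,interpolation=cv2.INTER_CUBIC),cv2.ROTATE_180)]))
E
```

```text
[[ 89.8 -58.3]
 [-90.9 -57.7]]
[ 90.1 -57. ]
[[ 16  12  15  15  14  11  13]
 [ 16  13  14  15  12  14  11]
 [ 15  13  14  13  15 971  16]
 [  9  16  13  11  15  12  15]
 [ 13  15  13  10  14  15  14]
 [ 11  15  12  15  14  15  15]
 [ 10  12  13  12  13  11  13]]
[[14 13 14 15 12 13 16]
 [14 13 14 10 14 14 13]
 [10 14 14 15 12 16  9]
 [14 11 13 15 13 15 14]
 [11 13 15 15 11 16 14]
 [16 13 11 13 13 15 12]
 [15 14 12 15 17 12 17]]
```

View pics/top12d.png

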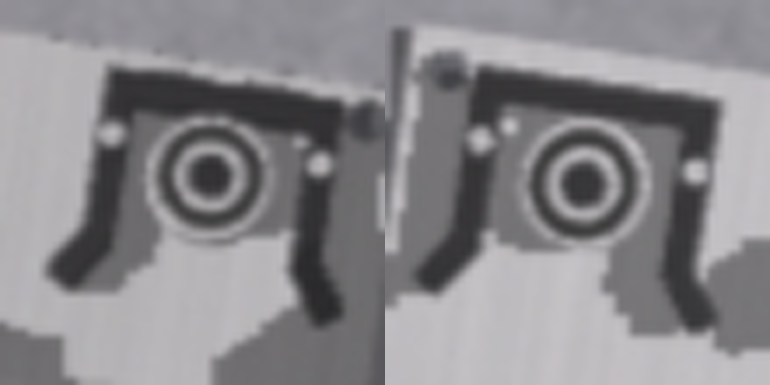

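Both pockets look alike: the bearing lies flat and touches the back wall. The plunger is out and the stack is intact.

```bash
python3 -c "
from bench import r
import numpy as np, cv2
a=cv2.imread('pics/top0.png').astype(int);b,_=r.snapshot('top')
print(r.sense()['time'], r.hand_in())"
```

```text
the job is handed in; nothing more can be done
19.575 None
```

I pressed the plunger once, all the way in. It stopped dead at about 24 N after its 62 mm travel, and I let the spring bring it back out. One bearing came out in front of the outlet. I slid it along the plate with the closed fingertips into the empty pocket on the +x side, until about 6 N built up at the back wall. Then I backed off, raised the arm and handed in at 19.6 s of robot time.

**Last checks:**
- **Position:** the bearing measured (89.8, -58.3) mm in the feeder frame from the top camera and (90.1, -57.0) mm from the side camera. The seat is at (90, -59).
- **Flatness:** depth readings over the bearing are noisy, but match those over the waiting bearing.
- **Rest of the bench:** in the last pictures the plunger is out and a bearing still sits at the top of the magazine. The waiting bearing, socket, gear and grease jar look unmoved.

**Disagreements and things not checked:**
- **Final push:** between the picture taken just before it and the one after, the bearing did not visibly move, although the fingers went about 2 mm further. The 6 N at the end came with about 7 N upward on the tool. I put this down to play in the fingers, because the bearing lay flat afterwards.
- **Side camera:** it reads the bearing about 1 mm further along y than the top camera does, which is within the calibration tolerance.
- **Other items:** I did not measure the screwdriver, spanner, ring or housing afterwards, but the arm never went down near them.

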